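# Put the condiments into their fitted wooden holders

## Task

Put the condiments away in their wooden holders: the salt shaker in the small round saucer, the pepper mill in the large round saucer, the jam jar in the square tray and the spice jar in the tall round collar. Set each one down gently so that it stands upright on the floor of its holder, knock nothing over, and leave the glass and the mug where they are.

Things in the scene. Friction and masses are not known exactly. Their poses are not given: they have to be found in the camera images.
- salt_shaker: Salt shaker: plain grey-white, the smallest and shortest of the loose things, 44 mm diameter up to 66 mm height, then a 34 mm head, 90 mm tall in all, about 0.1 kg. Upright at the start. Origin: centre of the underside; z up its axis.
- pepper_mill: Pepper mill: dark brown wood, the tallest thing, 170 mm. Waisted body, 58 mm diameter, up to 122 mm; round head 49 mm in diameter from 123 to 159 mm; 12 mm knob on top; all one rigid piece. About 0.18 kg. Wall cupboards hang 0.37 m above the worktop beyond x = 0.69: lift it no higher than needed. Upright at the start. Origin: centre of the underside; z up its axis.
- jam_jar: Jam jar: closed glass jar with a wide red lid, 64 mm diameter, 97 mm tall (the lid is the top 11 mm, the glass shoulder just below it a little narrower), about 0.36 kg. Upright at the start. Origin: centre of the underside; z up its axis.
- spice_jar: Spice jar: closed slim glass jar with a tall red cap, 45 mm diameter, 106 mm tall (the cap is the top 21 mm), about 0.11 kg. Upright at the start. Origin: centre of the underside; z up its axis.
- small_saucer: Small round saucer: low turned ring with a recess 60 mm in diameter, outside 78 mm, rim 16 mm high. For the salt shaker. Light wood, fixed to the worktop, no lid. Origin: centre of the underside, on the worktop; z up. The cork-lined floor of its recess is 6 mm above the origin. 
- large_saucer: Large round saucer: low turned ring with a recess 76 mm in diameter, outside 94 mm, rim 16 mm high. For the pepper mill. Light wood, fixed to the worktop, no lid. Origin: centre of the underside, on the worktop; z up. The cork-lined floor of its recess is 6 mm above the origin. 
- square_tray: Square tray: recess 78 x 78 mm, outside 92 x 92 mm, rim 16 mm high, turned at most 15 degrees from the room's axes; x and y axes along its sides. For the jam jar. Light wood, fixed to the worktop, no lid. Origin: centre of the underside, on the worktop; z up. The cork-lined floor of its recess is 6 mm above the origin. 
- tall_collar: Tall round collar: upright tube open at the top, 62 mm inside diameter, 74 mm outside, rim 48 mm high. For the spice jar. Light wood, fixed to the worktop, no lid. Origin: centre of the underside, on the worktop; z up. The cork-lined floor of its recess is 6 mm above the origin. 
- tumbler: Bystander: clear empty drinking glass, 81 mm diameter, 93 mm tall, standing loose to the left of the work. Origin: centre of the underside. To be left alone.
- mug: Bystander: blue mug, 92 mm diameter, 95 mm tall, standing loose to the right of the work. Origin: centre of the underside. To be left alone.
Mind the look-alikes: they are no part of the job. Leave any black or blue look-alike of the tall_collar alone.

How it is judged:
By the outcome, as a careful person would: the job done as asked, in the order asked, and still so for the second after the job is handed in, with the robot touching nothing.
It also fails if it takes over 96 s, if anything falls off the work surface, if the arm or the gripper's body presses on something with over 40 N, if the wrist force passes 120 N, or if a joint passes its speed limit or range.

## Robot

A 6-joint arm with a two-finger parallel gripper is mounted at the origin on a cart in front of the work surface, level with it; the furniture and walls round the work are solid. World frame = base frame: x ahead of the robot, y to its left, z up, the work surface at z = 0. Lengths are in m, angles in rad, forces in N, time in s.
With the tool pointing down it reaches from about 0.35 to 0.775 m from the base axis. Payload 7.3 kg.
Tool frame: the origin (TCP) lies at the centre of the arm's flange, where the gripper is bolted on; the fingertips stand 178 mm ahead of it and the grasp point (between the pads) lies 159 mm ahead of it; z points along the fingers, y is the line along which they close (so a half turn about z gives the same grasp; the last joint's range is limited). The gripper opens to 92 mm and grips with 3 to 60 N. Pads are 19 mm wide; open, the fingers measure 130 mm over their backs; the gripper's body (75 mm by 190 mm) begins 47 mm behind the grasp point.
Start: joints at [0.978, 0.342, 1.524, -0, 1.275, -0.146], TCP at [0.227, 0.473, 0.405] pointing down, gripper open.
Joint ranges: [-2.53, 2.53], [-0.77, 2.02], [0.04, 2.7], [-1, 4.14], [0.28, 2.66], [-3.11, 3.11]. Speed limits (rad/s): [2.57, 2.57, 3.14, 3.14, 3.14, 3.14].

## Interface

Orientations are given as [roll, pitch, yaw] about the fixed x, y, z axes, in that order (R = Rz(yaw) Ry(pitch) Rx(roll)).
In Python, from cell import telemetry, vision, ticket gives the robot as it stands.
- The arm moves only by the shell command python3 -m crank 'ROWS' [FORCE]. ROWS is JSON, a list of rows, each a list of 5 numbers: the gripper command: -1 is shut, 1 is fully open, values between are in proportion, then the shift along the tool's x, y, z in mm, then the turn about the tool's z in rad. In form: [[fingers, dx, dy, dz, roll], ...]. A call has 1 to 12 rows; each row is the pose to reach, as a shift and turn from the pose commanded when the call began, along the tool's axes at that moment; what a row does not reach only later rows make up. A row lasts 1/12 s, in which the tool goes at most 41.7 mm and 7.16 degrees, less where a joint would pass 70% of its speed; a pose out of reach is approached as far as the arm can. A call with a gripper value outside its range is refused whole. The fingers move at their own pace and stop on an object; FORCE is the grip in N (left out, the last holds). Time passes only in rows, so rows that repeat a pose let the fingers close. It gives the time, the measured TCP pose, the force, the opening and the grip force at its end, in the units of the state.
- telemetry.observe(): the state, without advancing time (a new reading comes with each control period).
- vision.read_camera(name): name is "scene" or "top"; returns (picture, depth): 384x512x3 uint8, red, green, blue; 384x512 float32, m along the optical axis (not along the pixel's ray), 0 where there is no reading.
- vision.get_calibration(name): a dict with "camera_matrix" (3x3 intrinsics, pixels), "rvec" (rotation vector, rad) and "tvec" (3), from world to camera coordinates, as OpenCV has them. Camera axes: x right, y down, z forward; pixel columns grow to the right and rows downward; lengths in m; the calibration is good to about 2 mm. A picture is of the moment at which its call begins. get_calibration takes no time and is no camera call.
- ticket.hand_in(): hands the job in; it is judged then, once.
The state is a dict: "time": time; "qpos": joint angles; "qvel": joint speeds; "joint_efforts": joint torques, N m; "tool_pos": TCP position; "tool_rot": TCP orientation; "contact_force": force on the tool from outside, world axes, zero at the start; "torque": the same for the moment, N m; "opening": finger opening in m; "grip_force": force on a finger pad.
Only numpy, scipy, OpenCV 4.12 (cv2) and the standard library are available. Lean on these libraries where they do the work, as an engineer would, in place of code of your own. Each camera call takes 0.05 s, during which the arm holds its last target. There are 200 camera calls.

## Working session

There is one attempt and no reset: what is moved stays moved. The work goes in short steps, Python scripts to look and compute and a shell command to move; the robot and the scene stay as the last step left them, time stands still between calls to the robot, and variables do not carry over. Pictures are saved under pics/ and viewed, at most 14 in all, crops included, and the job is handed in when it is done.

```bash
mkdir -p pics; ls
cat > h.py <<'E'
import numpy as np, cv2
from cell import telemetry, vision, ticket
def cam(n):
    c=vision.get_calibration(n);K=np.array(c["camera_matrix"]);R=cv2.Rodrigues(np.array(c["rvec"],float))[0];t=np.array(c["tvec"],float).ravel()
    return K,R,t
def ray(n,u,v,z):
    K,R,t=cam(n);C=-R.T@t;d=R.T@np.linalg.inv(K)@np.array([u,v,1.]);return C+d*(z-C[2])/d[2]
def cloud(n,dep):
    K,R,t=cam(n);v,u=np.mgrid[:dep.shape[0],:dep.shape[1]]
    p=np.stack([u,v,np.ones_like(u)],-1)@np.linalg.inv(K).T*dep[...,None]
    return (p-t)@R
def shot(n,name):
    im,d=vision.read_camera(n);cv2.imwrite(f"pics/{name}.png",im[:,:,::-1]);np.savez(f"pics/{name}.npz",im=im,d=d);return im,d
E
python3 - <<'E'
from h import *
for n in("scene","top"):
    shot(n,n+"0");K,R,t=cam(n);print(n,K[0,0],-R.T@t,R[2])
print(telemetry.observe())
E
```

```text
pics
scene 391.5703551090248 [-0.35399987  1.12892889  1.08577046] [ 0.49334098 -0.61635367 -0.61377751]
top 371.8169531845265 [-0.1306911  -0.18374873  1.1773599 ] [ 0.47997084  0.20344654 -0.85336833]
{'time': 0.1, 'qpos': array([ 9.78011238e-01,  3.42660438e-01,  1.52493416e+00, -3.24439575e-06,
        1.27538974e+00, -1.45997977e-01]), 'qvel': array([ 0.00018839, -0.00106173, -0.00222177, -0.00129353, -0.00015069,
       -0.0002602 ]), 'joint_efforts': array([ 1.06653923e-03, -4.32007170e+01, -2.44693226e+01,  7.19192787e-02,
        5.26634278e-02, -7.75079593e-05]), 'tool_pos': array([0.22674786, 0.47337433, 0.40410603]), 'tool_rot': array([-3.14021533e+00, -1.99391897e-04,  2.69480635e+00]), 'contact_force': array([ 0.35563453, -0.36471947, -0.55108306]), 'torque': array([ 0.0610022 , -0.01096509, -0.01779767]), 'grip_force': 0.0, 'opening': 0.09201950349449324}
```

View pics/top0.png

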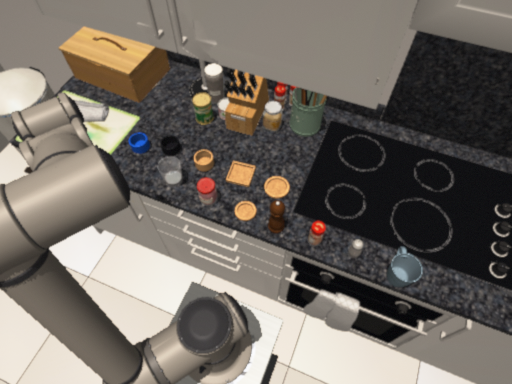

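View pics/scene0.png

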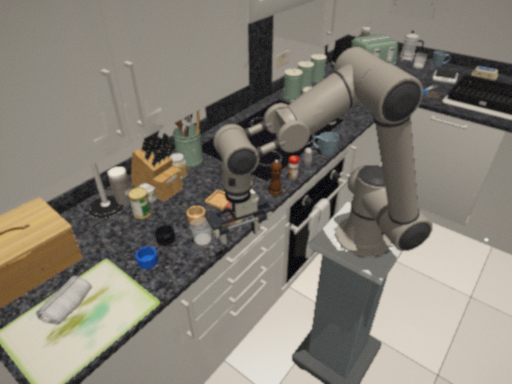

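The top view shows the small saucer at (245,211), large saucer (277,187), tray (241,174) and collar (204,160). The jam jar is at (206,190), mill (277,215), spice jar (317,232) and salt (356,247). The glass is at (171,170) and the mug at (405,265); the black and blue collars at (171,145) and (139,143) are the look-alikes. In the scene view the arm hides part of this.

Run:
```python
from h import *
z=np.load("pics/top0.npz");im,d=z["im"],z["d"]
P=cloud("top",d)
cr=im[135:285,150:430,::-1];cv2.imwrite("pics/crop0.png",cv2.resize(cr,None,fx=2.8,fy=2.8,interpolation=cv2.INTER_CUBIC))
# worktop check
print("table z",np.median(P[225:235,190:200,2]),[P[v,u].round(3) for v,u in((150,190),(200,270),(230,270))])
g=im.astype(int);hsv=cv2.cvtColor(im,cv2.COLOR_RGB2HSV)
wood=((hsv[...,0]>8)&(hsv[...,0]<22)&(hsv[...,1]>90)&(hsv[...,2]>120)).astype(np.uint8)
n,l,s,c=cv2.connectedComponentsWithStats(wood)
for i in range(1,n):
    if s[i,4]>60 and 190<c[i][0]<300 and 145<c[i][1]<230:
        zz=P[l==i]; print("wood",c[i].round(1),s[i],"z pct",np.percentile(zz[:,2],[5,50,95]).round(3),"bbox xy",np.percentile(zz,[1,99],axis=0)[:,:2].round(3).tolist())
# tall points on the worktop
for nm,(u0,u1,v0,v1) in dict(jam=(190,222,174,208),mill=(264,290,195,236),spice=(305,330,218,246),salt=(345,368,235,258),tumb=(155,188,152,188),mug=(385,425,245,290)).items():
    q=P[v0:v1,u0:u1].reshape(-1,3);q=q[(q[:,2]>.02)&(q[:,2]<.2)]
    print(nm,len(q),"zmax",np.percentile(q[:,2],98).round(3),"lo",np.percentile(q,3,axis=0).round(3),"hi",np.percentile(q,97,axis=0).round(3))
    t=q[q[:,2]>np.percentile(q[:,2],98)-.006]; print("   top mean",t.mean(0).round(4),len(t))
```

```text
table z -0.2317514131552723 [array([ 0.629,  0.421, -0.009]), array([ 0.532,  0.036, -0.004]), array([ 0.411, -0.01 ,  0.01 ])]
wood [203.2 158.2] [194 149  19  21 244] z pct [-0.001  0.03   0.049] bbox xy [[0.543, 0.297], [0.651, 0.389]]
wood [240.3 173. ] [226 160  30  27 544] z pct [0.    0.007 0.017] bbox xy [[0.54, 0.132], [0.649, 0.232]]
wood [276.4 186.5] [264 176  26  22 460] z pct [-0.001  0.007  0.017] bbox xy [[0.54, -0.012], [0.643, 0.078]]
wood [244.9 210.3] [234 201  23  20 357] z pct [-0.     0.008  0.017] bbox xy [[0.411, 0.064], [0.494, 0.139]]
jam 421 zmax 0.099 lo [0.414 0.216 0.027] hi [0.469 0.271 0.099]
   top mean [0.4433 0.2469 0.0963] 194
mill 400 zmax 0.165 lo [ 0.411 -0.044  0.03 ] hi [0.446 0.    0.16 ]
   top mean [ 0.4334 -0.021   0.1657] 14
spice 293 zmax 0.109 lo [ 0.413 -0.183  0.026] hi [ 0.453 -0.143  0.109]
   top mean [ 0.4357 -0.1624  0.1057] 112
salt 192 zmax 0.089 lo [ 0.421 -0.314  0.027] hi [ 0.448 -0.279  0.089]
   top mean [ 0.4391 -0.2954  0.0862] 50
tumb 508 zmax 0.093 lo [0.434 0.37  0.022] hi [0.559 0.462 0.092]
   top mean [0.474  0.4089 0.0906] 64
mug 779 zmax 0.095 lo [ 0.371 -0.493  0.023] hi [ 0.482 -0.41   0.095]
   top mean [ 0.4173 -0.4514  0.0926] 116
```

View pics/crop0.png

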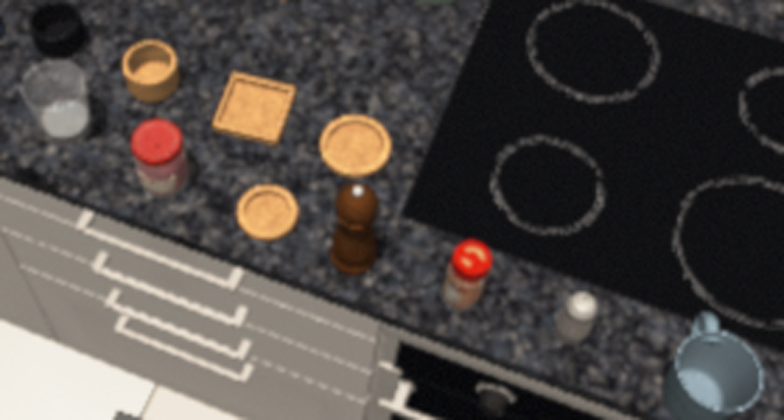

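The crop confirms the layout, with all four holders empty and nothing leaning. Next I refine the centres.

```bash
cat >> h.py <<'E'
from scipy.optimize import least_squares
def circ(q,r,c0):
    s=least_squares(lambda c:np.hypot(q[:,0]-c[0],q[:,1]-c[1])-r,c0,loss="soft_l1",f_scale=.003);return s.x,np.median(abs(s.fun))
def near(P,c,rad,z0,z1):
    q=P.reshape(-1,3);return q[(np.hypot(q[:,0]-c[0],q[:,1]-c[1])<rad)&(q[:,2]>z0)&(q[:,2]<z1)]
def topc(n,P,c,rad,z0,z1,zp):
    "centre of the region of pixels with heights z0..z1, cast on plane zp"
    m=((np.hypot(P[...,0]-c[0],P[...,1]-c[1])<rad)&(P[...,2]>z0)&(P[...,2]<z1))
    v,u=np.nonzero(m);p=np.array([ray(n,a,b,zp) for a,b in zip(u,v)]);return p
E
python3 - <<'E'
from h import *
d=np.load("pics/top0.npz")["d"];P=cloud("top",d)
for nm,c,r,z0,z1 in (("small",(.455,.101),.0345,.011,.022),("large",(.595,.033),.0425,.011,.022),("collar",(.6,.345),.034,.043,.054)):
    q=near(P,c,.065,z0,z1);print(nm,len(q),circ(q,r,c),((q.min(0)+q.max(0))/2).round(4),(q.max(0)-q.min(0)).round(3))
q=near(P,(.595,.182),.075,.011,.022);(cx,cy),(w,h),a=cv2.minAreaRect((q[:,:2]*1000).astype(np.float32));print("tray",cx,cy,w,h,a,len(q))
for nm,c,r,z0,z1,zt in (("salt",(.437,-.296),.022,.02,.06,.09),("mill",(.43,-.021),.0245,.128,.155,.159),("millbase",(.43,-.021),.029,.01,.03,0),("jam",(.443,.247),.032,.01,.08,.097),("jamlid",(.443,.247),.032,.087,.092,.097),("spice",(.435,-.162),.0225,.03,.1,.106),("tumbler",(.48,.41),.0405,.085,.1,0),("mug",(.42,-.45),.046,.085,.1,0)):
    q=near(P,c,.06,z0,z1);t=near(P,c,.04,zt-.005,zt+.008);print(nm,len(q),circ(q,r,c)[0].round(4),circ(q,r,c)[1].round(4),"top mid",((t.min(0)+t.max(0))/2)[:2].round(4) if zt and len(t) else "",t.mean(0).round(4),len(t))
E
```

```text
small 127 (array([0.44649395, 0.10079107]), np.float64(0.0022332614316271857)) [0.4469 0.1009 0.0154] [0.074 0.076 0.009]
large 152 (array([0.58356844, 0.03310751]), np.float64(0.0023547515038057944)) [0.5834 0.0333 0.0157] [0.096 0.091 0.009]
collar 87 (array([0.58017584, 0.33193827]), np.float64(0.0018447487600452839)) [0.5794 0.3307 0.048 ] [0.073 0.07  0.01 ]
tray 587.9971313476562 181.55661010742188 98.45182800292969 92.28439331054688 6.476925849914551 152
salt 90 [ 0.4445 -0.2977] 0.0014 top mid [ 0.44   -0.2957] [ 0.4401 -0.295   0.087 ] 37
mill 122 [ 0.4379 -0.0199] 0.0027 top mid [ 0.4324 -0.0206] [ 0.4318 -0.0214  0.1574] 61
millbase 47 [ 0.4399 -0.0192] 0.0009 top mid  [ 0.4152 -0.025  -0.    ] 168
jam 195 [0.4458 0.2478] 0.0011 top mid [0.4441 0.2464] [0.4438 0.2461 0.0959] 217
jamlid 23 [0.4457 0.2477] 0.0017 top mid [0.4441 0.2464] [0.4438 0.2461 0.0959] 217
spice 137 [ 0.4368 -0.1623] 0.0007 top mid [ 0.4367 -0.1626] [ 0.4354 -0.1624  0.1052] 131
tumbler 80 [0.4717 0.4084] 0.0016 top mid  [4.841e-01 3.818e-01 3.000e-04] 34
mug 168 [ 0.4141 -0.4505] 0.0014 top mid  [ 0.4191 -0.4452  0.0036] 133
```

```bash
python3 -m crank '[[1,-355,-244,0,1.124],[1,-355,-244,0,1.124],[1,-355,-244,0,1.124],[1,-355,-244,0,1.124],[1,-355,-244,0,1.124],[1,-355,-244,0,1.124],[1,-355,-244,0,1.124],[1,-355,-244,0,1.124],[1,-355,-244,0,1.124],[1,-355,-244,0,1.124],[1,-355,-244,0,1.124],[1,-355,-244,0,1.124]]'
```

```text
time: 1.1
tool_pos: [0.443, 0.0972, 0.4043]
tool_rot: [-3.141, 0.001, 1.566]
contact_force: [0.3, 0.4, 0.9]
opening: 0.0922
grip_force: 0.0
```

```bash
python3 -m crank '[[1,-395,-1,0,0],[1,-395,-1,0,0],[1,-395,-1,0,0],[1,-395,-1,0,0],[1,-395,-1,0,0],[1,-395,-1,0,0],[1,-395,-1,0,0],[1,-395,-1,0,0],[1,-395,-1,0,0],[1,-395,-1,0,0],[1,-395,-1,40,0],[1,-395,-1,80,0]]' && python3 -m crank '[[1,0,0,30,0],[1,0,0,60,0],[1,0,0,85,0],[1,0,0,105,0],[1,0,0,118,0],[1,0,0,125,0],[1,0,0,125,0],[1,0,0,125,0]]'
```

```text
time: 2.1
tool_pos: [0.441, -0.2957, 0.3252]
tool_rot: [3.137, 0.003, 1.569]
contact_force: [0.2, 0.1, -1.4]
opening: 0.0915
grip_force: 0.0
time: 2.77
tool_pos: [0.4409, -0.2944, 0.1999]
tool_rot: [-3.142, -0.0, 1.572]
contact_force: [0.0, -0.2, 0.3]
opening: 0.0916
grip_force: 0.0
```

```bash
python3 -m crank '[[0.1,-2,0,0,0],[0,-2,0,0,0],[-0.1,-2,0,0,0],[-0.3,-2,0,0,0],[-1,-2,0,0,0],[-1,-2,0,0,0],[-1,-2,0,0,0],[-1,-2,0,0,0]]' 12 && python3 -m crank '[[-1,0,0,-5,0],[-1,0,0,-15,0],[-1,0,0,-35,0],[-1,0,0,-65,0],[-1,0,0,-100,0],[-1,0,0,-135,0],[-1,0,0,-165,0],[-1,0,0,-180,0],[-1,0,0,-185,0],[-1,0,0,-185,0]]'
```

```text
time: 3.43
tool_pos: [0.4407, -0.297, 0.1998]
tool_rot: [3.141, 0.0, 1.571]
contact_force: [1.1, -0.3, 0.2]
opening: 0.0434
grip_force: 0.5
time: 4.27
tool_pos: [0.4404, -0.2968, 0.3864]
tool_rot: [3.139, 0.002, 1.571]
contact_force: [-0.2, -0.2, -1.6]
opening: 0.0421
grip_force: 12.0
```

```bash
python3 -m crank '[[-1,5,0,-15,0],[-1,15,0,-30,0],[-1,30,0,-35,0],[-1,55,1,-35,0],[-1,85,2,-35,0],[-1,120,3,-35,0],[-1,155,4,-35,0],[-1,190,5,-35,0],[-1,225,6,-35,0],[-1,260,7,-35,0],[-1,295,7,-35,0],[-1,325,7,-35,0]]' && python3 -m crank '[[-1,25,0,0,0],[-1,45,0,0,0],[-1,60,0,0,0],[-1,70,0,5,0],[-1,73,0,20,0],[-1,73,0,45,0],[-1,73,0,80,0],[-1,73,0,115,0],[-1,73,0,145,0],[-1,73,0,165,0],[-1,73,0,175,0],[-1,73,0,175,0]]'
```

```text
time: 5.27
tool_pos: [0.4465, 0.0306, 0.4183]
tool_rot: [-3.139, -0.001, 1.572]
contact_force: [0.5, -0.3, -2.0]
opening: 0.0422
grip_force: 12.0
time: 6.27
tool_pos: [0.4459, 0.1009, 0.2414]
tool_rot: [-3.134, 0.0, 1.571]
contact_force: [-0.8, 0.5, -1.3]
opening: 0.0419
grip_force: 12.0
```

Run:
```python
from h import *
im,d=shot("top","top1");cv2.imwrite("pics/crop1.png",cv2.resize(im[150:280,180:390,::-1],None,fx=3.5,fy=3.5,interpolation=cv2.INTER_CUBIC))
s=telemetry.observe();print(s["tool_pos"],s["grip_force"])
```

```text
[0.44656749 0.10099392 0.24295906] 11.999953452295813
```

View pics/crop1.png

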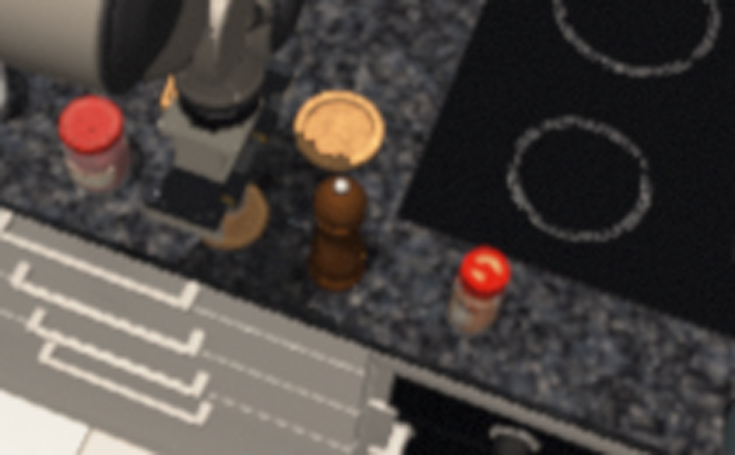

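The gripper is over the small saucer (crop about (235,215)) and hides the salt; the mill and spice jar are still standing. Lowering.

```bash
python3 -m crank '[[-1,0,0,10,0],[-1,0,0,20,0],[-1,0,0,28,0],[-1,0,0,32,0],[-1,0,0,34,0],[-1,0,0,35,0],[-1,0,0,35,0]]'; python3 -m crank '[[-1,0,0,0.7,0],[-1,0,0,1.4,0],[-1,0,0,1.4,0]]'
```

```text
time: 6.9
tool_pos: [0.4477, 0.1011, 0.2099]
tool_rot: [3.141, -0.0, 1.571]
contact_force: [-0.6, 0.6, -1.7]
opening: 0.0419
grip_force: 12.0
time: 7.15
tool_pos: [0.4476, 0.1011, 0.2085]
tool_rot: [3.141, -0.0, 1.571]
contact_force: [1.1, -0.8, -1.0]
opening: 0.0419
grip_force: 12.0
```

```bash
python3 -m crank '[[-1,0,0,0.5,0],[-1,0,0,1,0],[-1,0,0,1.5,0],[-1,0,0,1.5,0],[-1,0,0,1.5,0]]'; python3 -m crank '[[-1,0,0,0.4,0],[-1,0,0,0.8,0],[-1,0,0,1.2,0],[-1,0,0,1.2,0],[-1,0,0,1.2,0]]'
```

```text
time: 7.57
tool_pos: [0.4476, 0.1011, 0.2068]
tool_rot: [-3.142, -0.0, 1.571]
contact_force: [-0.2, -0.7, -0.9]
opening: 0.0419
grip_force: 12.0
time: 7.98
tool_pos: [0.4476, 0.1011, 0.2058]
tool_rot: [3.141, -0.0, 1.571]
contact_force: [-0.8, 0.6, 2.1]
opening: 0.0417
grip_force: 12.0
```

```bash
python3 -m crank '[[-0.05,0,0,0,0],[0,0,0,0,0],[0.1,0,0,0,0],[0.2,0,0,0,0],[0.3,0,0,0,0],[0.3,0,0,-5,0],[0.4,0,0,-20,0],[0.4,0,0,-45,0],[0.4,0,0,-80,0],[0.5,0,0,-120,0],[0.7,0,0,-155,0],[1,0,0,-175,0]]' && python3 -m crank '[[1,-35,-3,0,0],[1,-70,-6,0,0],[1,-100,-9,0,0],[1,-120,-10,0,0],[1,-121,-10,0,0],[1,-121,-10,0,0]]'
python3 - <<'E'
from h import *
im,d=shot("top","top2");cv2.imwrite("pics/crop2.png",cv2.resize(im[150:280,180:390,::-1],None,fx=3.5,fy=3.5,interpolation=cv2.INTER_CUBIC))
P=cloud("top",d)
q=near(P,(.447,.101),.05,.025,.06);print(len(q),circ(q,.022,(.447,.101)));q=near(P,(.447,.101),.05,.06,.12);print(q.mean(0),q[:,2].max())
E
```

```text
time: 8.98
tool_pos: [0.4477, 0.1011, 0.385]
tool_rot: [3.136, -0.0, 1.571]
contact_force: [1.6, 0.0, 0.7]
opening: 0.0776
grip_force: 0.0
time: 9.48
tool_pos: [0.4374, -0.0206, 0.3809]
tool_rot: [3.141, -0.0, 1.568]
contact_force: [-0.3, 1.1, 0.8]
opening: 0.0918
grip_force: 0.0
74 (array([0.44752688, 0.10120373]), np.float64(0.001285092223833403))
[0.43899229 0.09794137 0.08299489] 0.10008469979913331
```

View pics/crop2.png

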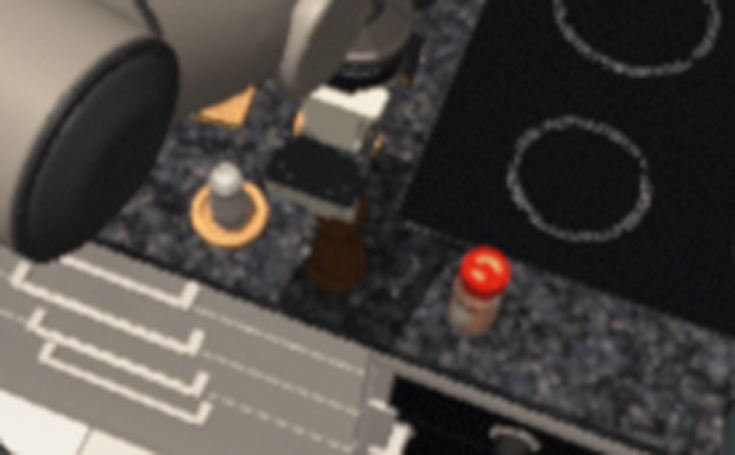

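The salt shaker stands upright in the small saucer (crop (230,190)). Descending onto the mill's head.

```bash
python3 -m crank '[[1,1,1,10,0],[1,1,1,30,0],[1,1,1,50,0],[1,1,1,65,0],[1,1,1,75,0],[1,1,1,80,0],[1,1,1,80,0],[0.5,1,1,80,0],[0.3,1,1,80,0],[0.2,1,1,80,0],[0.1,1,1,80,0],[0,1,1,80,0]]' 15 && python3 -m crank '[[-1,0,0,0,0],[-1,0,0,0,0],[-1,0,0,0,0],[-1,0,0,0,0],[-1,0,0,0,0]]' 15
```

```text
time: 10.53
tool_pos: [0.4386, -0.019, 0.301]
tool_rot: [3.141, 0.0, 1.571]
contact_force: [-0.6, 0.4, -0.5]
opening: 0.0632
grip_force: 0.0
time: 10.95
tool_pos: [0.4385, -0.019, 0.3007]
tool_rot: [3.142, -0.0, 1.571]
contact_force: [-0.9, 0.5, 2.7]
opening: 0.0471
grip_force: 15.0
```

```bash
python3 -m crank '[[-1,0,0,-3,0],[-1,0,0,-10,0],[-1,0,0,-22,0],[-1,0,0,-32,0],[-1,0,0,-38,0],[-1,0,0,-40,0],[-1,0,0,-40,0]]' 20 && python3 -m crank '[[-1,1,3,0,0],[-1,3,10,0,0],[-1,7,20,0,0],[-1,12,34,0,0],[-1,18,50,0,0],[-1,24,66,0,0],[-1,30,82,0,0],[-1,36,98,0,0],[-1,42,114,0,0],[-1,47,129,0,0],[-1,50,139,0,0],[-1,52,145,0,0]]'
python3 -m crank '[[-1,0,0,0,0],[-1,0,0,0,0],[-1,0,0,0,0]]'
python3 - <<'E'
from h import *
im,d=shot("top","top3");cv2.imwrite("pics/crop3.png",cv2.resize(im[130:270,180:370,::-1],None,fx=3.5,fy=3.5,interpolation=cv2.INTER_CUBIC))
E
```

```text
time: 11.53
tool_pos: [0.4386, -0.019, 0.3411]
tool_rot: [3.141, 0.0, 1.571]
contact_force: [0.7, 0.4, -1.1]
opening: 0.0469
grip_force: 20.0
time: 12.53
tool_pos: [0.5852, 0.0339, 0.3396]
tool_rot: [-3.141, -0.0, 1.571]
contact_force: [0.0, -0.1, -2.0]
opening: 0.0471
grip_force: 20.0
time: 12.78
tool_pos: [0.5832, 0.0331, 0.3403]
tool_rot: [-3.141, -0.0, 1.571]
contact_force: [0.4, -0.7, -1.5]
opening: 0.0471
grip_force: 20.0
```

View pics/crop3.png

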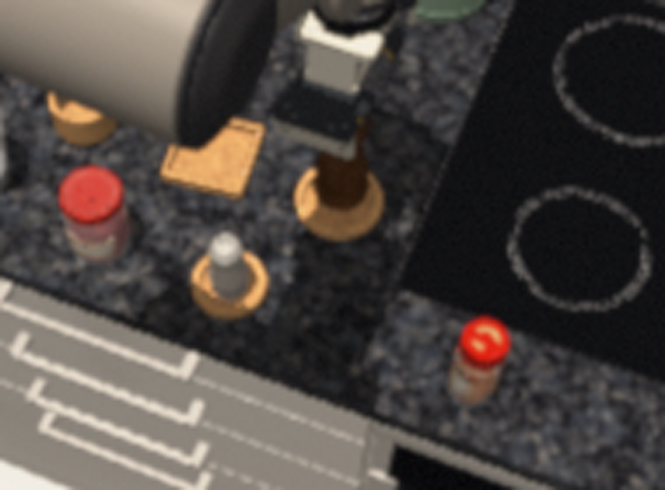

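The mill hangs upright above the large saucer (crop (340,200)). Lowering.

```bash
python3 -m crank '[[-1,0,0,4,0],[-1,0,0,11,0],[-1,0,0,19,0],[-1,0,0,25,0],[-1,0,0,29,0],[-1,0,0,30,0],[-1,0,0,30.5,0],[-1,0,0,31,0],[-1,0,0,31,0]]'; python3 -m crank '[[-1,0,0,0.5,0],[-1,0,0,1,0],[-1,0,0,1.5,0],[-1,0,0,1.5,0],[-1,0,0,1.5,0]]';  python3 -m crank '[[-1,0,0,0.5,0],[-1,0,0,1,0],[-1,0,0,1.2,0],[-1,0,0,1.2,0],[-1,0,0,1.2,0]]'
```

```text
time: 13.58
tool_pos: [0.5836, 0.033, 0.3098]
tool_rot: [3.141, -0.0, 1.571]
contact_force: [-0.1, 0.1, -2.8]
opening: 0.0469
grip_force: 20.0
time: 14.0
tool_pos: [0.5835, 0.0331, 0.3082]
tool_rot: [3.141, -0.0, 1.571]
contact_force: [0.5, 0.3, -0.7]
opening: 0.0468
grip_force: 20.0
time: 14.42
tool_pos: [0.5836, 0.033, 0.3069]
tool_rot: [3.142, -0.0, 1.571]
contact_force: [-0.2, 0.3, -2.1]
opening: 0.0468
grip_force: 20.0
```

```bash
python3 -m crank '[[-1,0,0,0.4,0],[-1,0,0,0.8,0],[-1,0,0,0.8,0],[-1,0,0,0.8,0]]'; python3 -m crank '[[-1,0,0,0.3,0],[-1,0,0,0.6,0],[-1,0,0,0.6,0],[-1,0,0,0.6,0]]'
```

```text
time: 14.75
tool_pos: [0.5836, 0.033, 0.3067]
tool_rot: [3.141, 0.0, 1.571]
contact_force: [-1.9, -0.6, 4.7]
opening: 0.047
grip_force: 20.0
time: 15.08
tool_pos: [0.5836, 0.033, 0.3067]
tool_rot: [3.14, 0.0, 1.571]
contact_force: [-2.8, 0.3, 8.4]
opening: 0.0463
grip_force: 20.0
```

Contact; releasing and backing out sideways (+y).

```bash
python3 -m crank '[[-1,0,0,-0.6,0],[-1,0,0,-0.8,0],[0.05,0,0,-0.8,0],[0.1,0,0,-0.8,0],[0.2,0,0,-0.8,0],[0.3,0,0,-0.8,0],[0.5,0,0,-0.8,0],[0.7,0,0,-0.8,0],[1,0,0,-0.8,0],[1,0,0,-0.8,0]]' && python3 -m crank '[[1,5,0,-1,0],[1,15,0,-1,0],[1,35,0,-1,0],[1,65,0,-1,0],[1,100,-20,-1,0],[1,130,-50,-1,0],[1,160,-80,-1,0],[1,190,-110,-1,0],[1,210,-135,-1,0],[1,214,-139,-1,0],[1,214,-139,-1,0],[1,214,-139,-1,0]]'
python3 - <<'E'
from h import *
im,d=shot("top","top4");cv2.imwrite("pics/crop4.png",cv2.resize(im[130:270,180:370,::-1],None,fx=3.5,fy=3.5,interpolation=cv2.INTER_CUBIC))
P=cloud("top",d)
for z0,z1,r in((.02,.035,.029),(.135,.16,.0245)):
  q=near(P,(.5835,.033),.05,z0,z1);print(len(q),circ(q,r,(.583,.033)))
E
```

```text
time: 15.92
tool_pos: [0.5836, 0.033, 0.3063]
tool_rot: [-3.142, -0.0, 1.571]
contact_force: [-0.5, -1.0, 0.2]
opening: 0.0816
grip_force: 0.0
time: 16.92
tool_pos: [0.4448, 0.2476, 0.3077]
tool_rot: [3.14, -0.0, 1.572]
contact_force: [0.2, 0.6, -0.3]
opening: 0.0918
grip_force: 0.0
35 (array([0.58535346, 0.03149643]), np.float64(0.0011030004368215891))
108 (array([0.58310378, 0.03298312]), np.float64(0.0027755711042413284))
```

View pics/crop4.png

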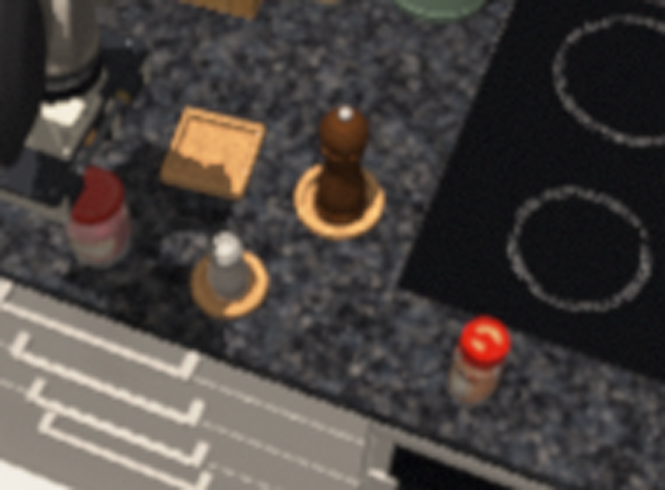

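The mill is upright in the large saucer (crop (342,185)), and the gripper is over the jam jar.

```bash
python3 -m crank '[[1,0,0,8,0],[1,0,0,25,0],[1,0,0,45,0],[1,0,0,62,0],[1,0,0,75,0],[1,0,0,83,0],[1,0,0,86,0],[1,0,0,86,0]]' && python3 -m crank '[[0.7,0,0,0,0],[0.6,0,0,0,0],[0.5,0,0,0,0],[0.4,0,0,0,0],[0.3,0,0,0,0],[-1,0,0,0,0],[-1,0,0,0,0],[-1,0,0,0,0],[-1,0,0,0,0]]' 25 && python3 -m crank '[[-1,0,0,-3,0],[-1,0,0,-10,0],[-1,0,0,-22,0],[-1,0,0,-36,0],[-1,0,0,-46,0],[-1,0,0,-50,0],[-1,0,0,-50,0]]'
```

```text
time: 17.63
tool_pos: [0.4449, 0.2465, 0.2205]
tool_rot: [-3.14, 0.0, 1.57]
contact_force: [-0.7, -0.1, -0.3]
opening: 0.0917
grip_force: 0.0
time: 18.38
tool_pos: [0.4453, 0.2472, 0.222]
tool_rot: [3.139, -0.001, 1.571]
contact_force: [3.8, -0.3, 4.7]
opening: 0.0628
grip_force: 25.0
time: 18.97
tool_pos: [0.4444, 0.2471, 0.272]
tool_rot: [3.141, -0.0, 1.571]
contact_force: [-0.7, 0.6, -3.6]
opening: 0.063
grip_force: 25.0
```

```bash
python3 -m crank '[[-1,-1,3,0,0],[-1,-4,10,0,0],[-1,-9,20,0,0],[-1,-15,34,0,0],[-1,-22,50,0,0],[-1,-30,66,0,0],[-1,-38,82,0,0],[-1,-46,99,0,0],[-1,-53,115,0,0],[-1,-60,130,0,0],[-1,-64,139,0,0],[-1,-66,143,0,0]]'
python3 -m crank '[[-1,0,0,0,0],[-1,0,0,0,0],[-1,0,0,0,0]]'
python3 - <<'E'
from h import *
im,d=shot("top","top5");cv2.imwrite("pics/crop5.png",cv2.resize(im[130:270,180:370,::-1],None,fx=3.5,fy=3.5,interpolation=cv2.INTER_CUBIC))
E
```

```text
time: 19.97
tool_pos: [0.5891, 0.1797, 0.2705]
tool_rot: [-3.141, 0.0, 1.569]
contact_force: [-0.4, -0.4, -3.4]
opening: 0.0628
grip_force: 25.0
time: 20.22
tool_pos: [0.5869, 0.1814, 0.2711]
tool_rot: [-3.141, -0.0, 1.571]
contact_force: [-0.2, 0.1, -4.5]
opening: 0.0627
grip_force: 25.0
```

View pics/crop5.png

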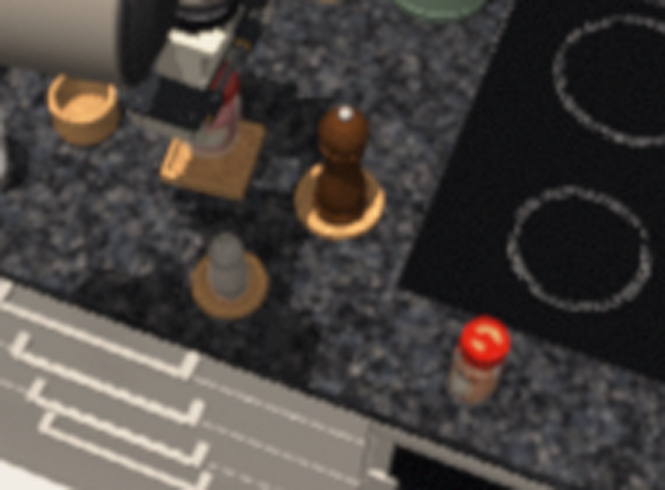

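The jar hangs over the tray (crop (213,150)). Lowering.

```bash
python3 -m crank '[[-1,0,0,4,0],[-1,0,0,11,0],[-1,0,0,20,0],[-1,0,0,28,0],[-1,0,0,35,0],[-1,0,0,38,0],[-1,0,0,39.5,0],[-1,0,0,40.5,0],[-1,0,0,41,0],[-1,0,0,41,0]]'; python3 -m crank '[[-1,0,0,0.5,0],[-1,0,0,1,0],[-1,0,0,1.5,0],[-1,0,0,1.5,0],[-1,0,0,1.5,0]]';  python3 -m crank '[[-1,0,0,0.5,0],[-1,0,0,1,0],[-1,0,0,1,0],[-1,0,0,1,0]]'
```

```text
time: 21.1
tool_pos: [0.5877, 0.1811, 0.2306]
tool_rot: [3.141, -0.0, 1.571]
contact_force: [0.2, 0.5, -3.9]
opening: 0.063
grip_force: 25.0
time: 21.52
tool_pos: [0.5875, 0.1811, 0.2289]
tool_rot: [3.142, -0.0, 1.571]
contact_force: [-1.3, 0.6, -3.4]
opening: 0.0625
grip_force: 25.0
time: 21.85
tool_pos: [0.5876, 0.181, 0.2281]
tool_rot: [3.141, -0.0, 1.571]
contact_force: [-0.5, 0.1, -2.0]
opening: 0.0629
grip_force: 25.0
```

```bash
python3 -m crank '[[-1,0,0,0.3,0],[-1,0,0,0.6,0],[-1,0,0,0.6,0],[-1,0,0,0.6,0]]'; python3 -m crank '[[-1,0,0,0.2,0],[-1,0,0,0.4,0],[-1,0,0,0.4,0],[-1,0,0,0.4,0]]'
```

```text
time: 22.18
tool_pos: [0.5876, 0.181, 0.228]
tool_rot: [3.141, -0.0, 1.571]
contact_force: [-1.5, -0.4, 4.3]
opening: 0.0625
grip_force: 25.0
time: 22.52
tool_pos: [0.5876, 0.181, 0.228]
tool_rot: [3.141, -0.0, 1.571]
contact_force: [-3.4, -1.3, 7.9]
opening: 0.0625
grip_force: 25.0
```

```bash
python3 -m crank '[[-1,0,0,-0.6,0],[0.38,0,0,-0.8,0],[0.45,0,0,-0.8,0],[0.55,0,0,-0.8,0],[0.7,0,0,-0.8,0],[0.85,0,0,-0.8,0],[1,0,0,-0.8,0],[1,0,0,-5,0],[1,0,0,-20,0],[1,0,0,-50,0],[1,0,0,-80,0],[1,0,0,-90,0]]' && python3 -m crank '[[1,0,-35,0,0],[1,0,-70,0,0],[1,0,-105,0,0],[1,0,-140,0,0],[1,-30,-150,0,0],[1,-70,-150,0,0],[1,-110,-150,0,0],[1,-150,-150,0,0],[1,-190,-150,0,0],[1,-230,-150,0,0],[1,-270,-150,0,0],[1,-310,-150,0,0]]'
python3 -m crank '[[1,-25,0,0,0],[1,-33,0,0,0],[1,-33,0,0,0],[1,-33,0,0,0]]'
python3 - <<'E'
from h import *
im,d=shot("top","top6");cv2.imwrite("pics/crop6.png",cv2.resize(im[130:270,180:370,::-1],None,fx=3.5,fy=3.5,interpolation=cv2.INTER_CUBIC))
P=cloud("top",d)
q=near(P,(.588,.181),.05,.025,.08);print(circ(q,.032,(.588,.181)))
q=near(P,(.588,.181),.05,.09,.12);print(q.mean(0),np.percentile(q,[2,98],axis=0))
q=near(P,(.437,-.1625),.05,.03,.08);print(circ(q,.0225,(.437,-.1625)))
q=near(P,(.58,.331),.06,.043,.054);print("collar",circ(q,.034,(.58,.331)),len(q))
E
```

```text
time: 23.52
tool_pos: [0.5884, 0.1813, 0.3216]
tool_rot: [3.135, -0.001, 1.571]
contact_force: [0.8, -0.8, 0.2]
opening: 0.0915
grip_force: 0.0
time: 24.52
tool_pos: [0.437, -0.1309, 0.3169]
tool_rot: [3.141, 0.0, 1.571]
contact_force: [0.9, 0.4, 1.2]
opening: 0.0918
grip_force: 0.0
time: 24.85
tool_pos: [0.4373, -0.1614, 0.3165]
tool_rot: [-3.141, -0.001, 1.57]
contact_force: [0.2, 0.1, -0.3]
opening: 0.0915
grip_force: 0.0
(array([0.588, 0.181]), np.float64(nan))
  return _methods._mean(a, axis=axis, dtype=dtype,
  ret = ret.dtype.type(ret / rcount)
<stdin>:5: RuntimeWarning: Mean of empty slice.
  ret = um.true_divide(
Traceback (most recent call last):
IndexError: index -1 is out of bounds for axis 0 with size 0
```

View pics/crop6.png

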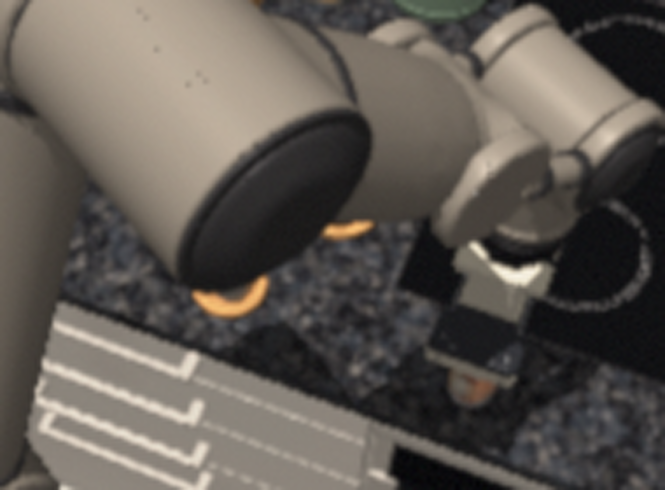

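The arm hides the holders; the gripper is over the spice jar (crop (470,385)).

```bash
python3 -m crank '[[1,0,0,8,0],[1,0,0,25,0],[1,0,0,45,0],[1,0,0,60,0],[1,0,0,70,0],[1,0,0,75,0],[1,0,0,75,0],[1,0,0,75,0],[0.5,0,0,75,0],[0.3,0,0,75,0],[0.1,0,0,75,0],[0,0,0,75,0]]' 12 && python3 -m crank '[[-0.1,0,0,0,0],[-1,0,0,0,0],[-1,0,0,0,0],[-1,0,0,0,0],[-1,0,0,0,0],[-1,0,0,0,0]]' 12 && python3 -m crank '[[-1,0,0,-3,0],[-1,0,0,-10,0],[-1,0,0,-25,0],[-1,0,0,-50,0],[-1,0,0,-80,0],[-1,0,0,-105,0],[-1,0,0,-115,0],[-1,0,0,-120,0],[-1,0,0,-120,0]]' 15
```

```text
time: 25.9
tool_pos: [0.4376, -0.162, 0.2422]
tool_rot: [3.141, 0.0, 1.571]
contact_force: [-0.0, -0.6, 0.4]
opening: 0.0698
grip_force: 0.0
time: 26.4
tool_pos: [0.4376, -0.162, 0.2418]
tool_rot: [3.141, -0.0, 1.571]
contact_force: [0.8, -1.0, 0.2]
opening: 0.0446
grip_force: 12.0
time: 27.15
tool_pos: [0.4375, -0.1619, 0.363]
tool_rot: [3.14, 0.001, 1.571]
contact_force: [-0.4, -0.4, -0.8]
opening: 0.0444
grip_force: 15.0
```

```bash
python3 -m crank '[[-1,5,0,0,0],[-1,15,0,0,0],[-1,35,0,0,0],[-1,65,0,0,0],[-1,98,0,0,0],[-1,131,0,0,0],[-1,164,0,0,0],[-1,197,0,0,0],[-1,230,0,0,0],[-1,263,0,0,0],[-1,296,0,0,0],[-1,329,0,0,0]]' && python3 -m crank '[[-1,30,5,0,0],[-1,56,15,0,0],[-1,80,35,0,0],[-1,100,57,0,0],[-1,120,79,0,0],[-1,140,101,0,0],[-1,153,120,0,0],[-1,161,134,0,0],[-1,164,141,0,0],[-1,164,142,0,0],[-1,164,142,0,0],[-1,164,142,0,0]]'
python3 - <<'E'
from h import *
im,d=shot("top","top7");cv2.imwrite("pics/crop7.png",cv2.resize(im[110:270,120:350,::-1],None,fx=3.2,fy=3.2,interpolation=cv2.INTER_CUBIC))
P=cloud("top",d)
for n,c,r,z0,z1 in (("jam",(.588,.181),.032,.025,.08),("salt",(.447,.101),.022,.025,.06),("collar",(.58,.331),.034,.043,.054),("tumb",(.472,.408),.0405,.085,.1)):
    q=near(P,c,.05,z0,z1);print(n,len(q),circ(q,r,c) if len(q)>5 else "")
E
```

```text
time: 28.15
tool_pos: [0.4365, 0.1693, 0.3607]
tool_rot: [-3.139, 0.0, 1.571]
contact_force: [0.9, -0.9, -1.0]
opening: 0.044
grip_force: 15.0
time: 29.15
tool_pos: [0.5788, 0.3312, 0.3609]
tool_rot: [-3.14, 0.001, 1.571]
contact_force: [-0.7, -0.2, -1.7]
opening: 0.044
grip_force: 15.0
jam 154 (array([0.58560705, 0.18168776]), np.float64(0.0007995687324787778))
salt 73 (array([0.44776817, 0.10147043]), np.float64(0.0013709123557482106))
collar 79 (array([0.58049334, 0.33173034]), np.float64(0.0018417090643657943))
tumb 77 (array([0.47175688, 0.40841354]), np.float64(0.0016010282837507564))
```

View pics/crop7.png

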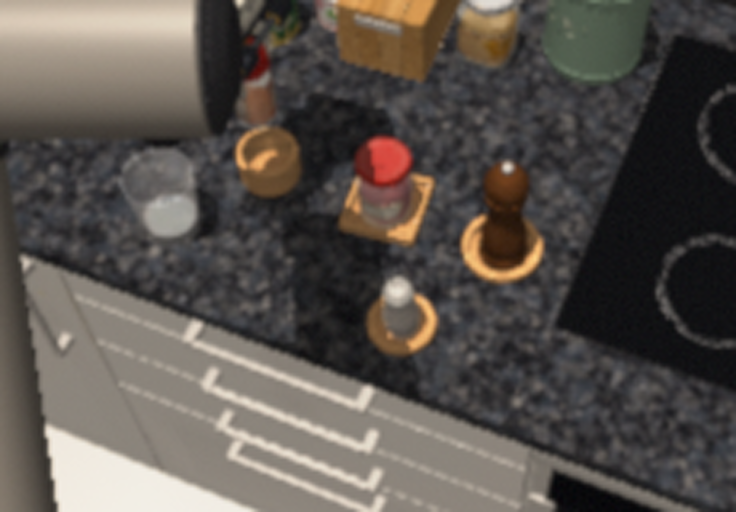

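The jam jar, mill and salt all stand upright in their holders. The spice jar is held at crop (258,90), above the collar (268,160); the glass is unmoved. Lowering.

```bash
python3 -m crank '[[-1,0,1,5,0],[-1,0,1,15,0],[-1,0,1,30,0],[-1,0,1,45,0],[-1,0,1,56,0],[-1,0,1,63,0],[-1,0,1,66,0],[-1,0,1,66,0]]' && python3 -m crank '[[-1,0,0,3,0],[-1,0,0,7,0],[-1,0,0,12,0],[-1,0,0,18,0],[-1,0,0,25,0],[-1,0,0,31,0],[-1,0,0,36,0],[-1,0,0,39,0],[-1,0,0,41,0],[-1,0,0,42,0],[-1,0,0,42,0]]' && python3 -m crank '[[-1,0,0,0.5,0],[-1,0,0,1,0],[-1,0,0,1.5,0],[-1,0,0,1.5,0],[-1,0,0,1.5,0]]'
```

```text
time: 29.87
tool_pos: [0.5805, 0.331, 0.295]
tool_rot: [-3.14, 0.0, 1.571]
contact_force: [0.2, 0.1, -0.7]
opening: 0.0442
grip_force: 15.0
time: 30.78
tool_pos: [0.5806, 0.331, 0.2537]
tool_rot: [3.142, -0.0, 1.571]
contact_force: [-0.1, -0.5, -1.1]
opening: 0.0442
grip_force: 15.0
time: 31.2
tool_pos: [0.5806, 0.3311, 0.2524]
tool_rot: [3.141, -0.0, 1.571]
contact_force: [-0.5, 0.8, -1.9]
opening: 0.0442
grip_force: 15.0
```

```bash
python3 -m crank '[[-1,0,0,1,0],[-1,0,0,2,0],[-1,0,0,3,0],[-1,0,0,3,0],[-1,0,0,3,0]]' && python3 -m crank '[[-1,0,0,0.5,0],[-1,0,0,1,0],[-1,0,0,1,0],[-1,0,0,1,0]]' && python3 -m crank '[[-1,0,0,0.3,0],[-1,0,0,0.6,0],[-1,0,0,0.6,0],[-1,0,0,0.6,0]]'
```

```text
time: 31.62
tool_pos: [0.5805, 0.331, 0.2492]
tool_rot: [-3.141, 0.0, 1.571]
contact_force: [-0.4, -0.6, -1.6]
opening: 0.0439
grip_force: 15.0
time: 31.95
tool_pos: [0.5805, 0.3311, 0.2483]
tool_rot: [-3.142, -0.0, 1.571]
contact_force: [-0.6, -0.2, -2.2]
opening: 0.0441
grip_force: 15.0
time: 32.28
tool_pos: [0.5806, 0.3311, 0.2479]
tool_rot: [3.141, -0.0, 1.571]
contact_force: [-1.0, -1.0, -0.6]
opening: 0.0439
grip_force: 15.0
```

```bash
python3 -m crank '[[-1,0,0,0.3,0],[-1,0,0,0.5,0],[-1,0,0,0.5,0],[-1,0,0,0.5,0]]'
```

```text
time: 32.62
tool_pos: [0.5806, 0.3311, 0.2478]
tool_rot: [3.141, -0.0, 1.571]
contact_force: [-1.2, 0.4, 4.7]
opening: 0.0441
grip_force: 15.0
```

```bash
python3 -m crank '[[-1,0,0,-0.4,0],[0,0,0,-0.4,0],[0.1,0,0,-0.4,0],[0.2,0,0,-0.4,0],[0.3,0,0,-0.4,0],[0.4,0,0,-0.4,0],[0.4,0,0,-5,0],[0.4,0,0,-20,0],[0.4,0,0,-45,0],[0.4,0,0,-75,0],[0.4,0,0,-100,0],[0.4,0,0,-110,0]]' && python3 -m crank '[[0.4,0,-20,0,0],[0.4,0,-50,0,0],[0.4,0,-80,0,0],[0.4,0,-110,0,0],[0.4,0,-140,0,0],[0.4,0,-160,0,0],[0.4,0,-170,0,0],[0.4,0,-170,0,0],[0.4,0,-170,0,0]]'
python3 - <<'E'
from h import *
im,d=shot("top","top8");cv2.imwrite("pics/crop8.png",cv2.resize(im[110:270,120:350,::-1],None,fx=3.2,fy=3.2,interpolation=cv2.INTER_CUBIC));shot("scene","scene8")
P=cloud("top",d)
for n,c,r,z0,z1 in (("jam",(.588,.181),.032,.025,.08),("salt",(.447,.101),.022,.025,.06),("spice",(.58,.331),.0225,.056,.105),("mug",(.414,-.45),.046,.085,.1)):
    q=near(P,c,.05,z0,z1);print(n,len(q),circ(q,r,c) if len(q)>5 else "")
E
```

```text
time: 33.62
tool_pos: [0.5809, 0.3313, 0.362]
tool_rot: [3.135, -0.003, 1.571]
contact_force: [1.5, 0.3, 0.8]
opening: 0.0642
grip_force: 0.0
time: 34.37
tool_pos: [0.411, 0.3312, 0.3574]
tool_rot: [3.141, -0.0, 1.571]
contact_force: [0.0, 0.6, -0.2]
opening: 0.0643
grip_force: 0.0
jam 158 (array([0.58567533, 0.18155409]), np.float64(0.0009363462979054167))
salt 72 (array([0.44813062, 0.1013518 ]), np.float64(0.0014219944996590322))
spice 107 (array([0.57983978, 0.3309287 ]), np.float64(0.0010087275396204326))
mug 164 (array([ 0.41378355, -0.4506633 ]), np.float64(0.0013765692124529834))
```

View pics/crop8.png

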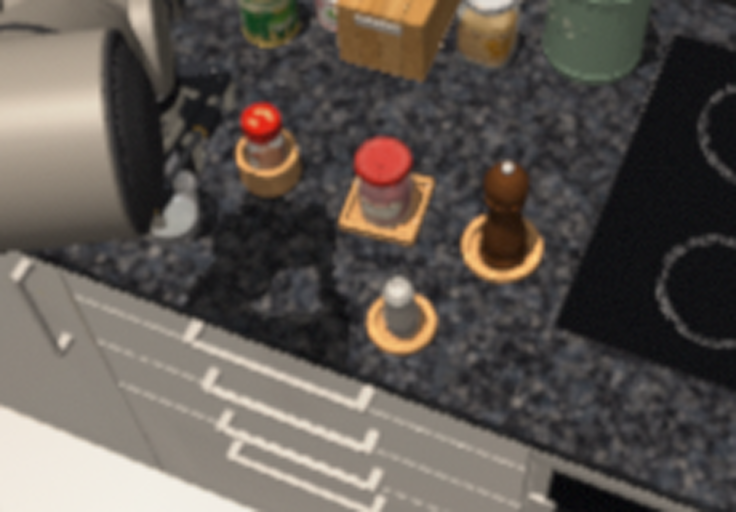

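View pics/scene8.png

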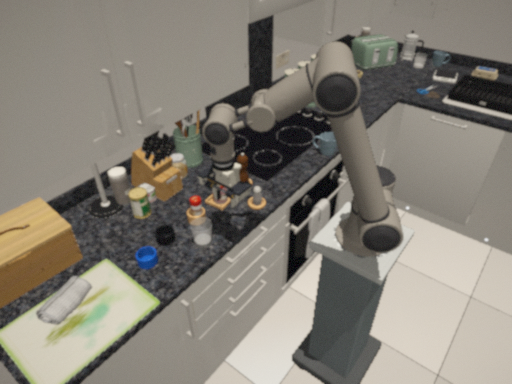

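In the top view all four condiments stand upright in their holders: spice (262,150), jam (385,190), mill (503,220) and salt (402,315). The scene view agrees: the glass stands at (202,230), the mug at (325,142), and the arm is clear.

```bash
python3 -c "
from cell import ticket;print(ticket.hand_in())"
```

```text
the job is handed in; nothing more can be done
None
```

The salt shaker, pepper mill, jam jar and spice jar, placed in that order, all stand upright in their holders. The glass and mug are untouched, and the job was handed in at about 34 s.

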